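Set the flasks in their heating mantles

ROBOT

A 6-joint arm with a two-finger parallel gripper is mounted at the origin on the work surface. World frame = base frame: x ahead of the robot, y to its left, z up, the work surface at z = 0. Lengths are in mm, angles in rad, forces in N, time in s.
With the tool pointing down it reaches from about 325 to 900 mm from the base axis. Payload 6.1 kg.
Tool frame: the origin (TCP) lies midway between the tips of the shut fingers; the grasp point (between the pads) lies 19 mm behind it (bot.pinch_z is the distance from the TCP to the grasp point, in mm); z points along the fingers, y is the line along which they close (so a half turn about z gives the same grasp; the last joint's range is limited). The gripper opens to 85 mm and grips with 20 to 120 N. Pads are 22 mm wide; open, the fingers measure 114 mm over their backs; the gripper's body (76 mm by 85 mm) begins 54 mm behind the grasp point. The pads swing forward as they close: fully open they stand 13 mm farther back than shut.
Start: joints at [1.138, 0.22, 1.526, -0, 1.395, -0.126], TCP at [188.754, 595.808, 231.3] pointing down, gripper open.
Joint ranges: [-2.98, 2.98], [-0.91, 2.08], [0.09, 2.57], [-1.24, 4.39], [0.2, 2.65], [-2.68, 2.68]. Speed limits (rad/s): [2.57, 2.57, 3.01, 3.14, 3.14, 3.14].

INTERFACE

Orientations are given as a unit quaternion [x, y, z, w].
In Python, from rig import bot gives the robot as it stands.
- The arm moves only by the tool apply_moves, never from a script. Its argument "rows" is a list of rows, each an object with "gripper": the gripper command: -1 is shut, 1 is fully open, values between are in proportion; "travel": the shift along the tool's x, y, z in mm, a list of three; "spin": the turn about the tool's z in degrees. A call has 1 to 20 rows; each row is the pose to reach, as a shift and turn from the pose commanded when the call began, along the tool's axes at that moment; what a row does not reach only later rows make up. A row lasts 1/8 s, in which the tool goes at most 62.5 mm and 10.7 degrees, less where a joint would pass 70% of its speed; a pose out of reach is approached as far as the arm can. A call with a gripper value outside its range is refused whole. The fingers move at their own pace and stop on an object; "force" is the grip in N (left out, the last holds). Time passes only in rows, so rows that repeat a pose let the fingers close. It gives the time, the measured TCP pose, the force, the opening and the grip force at its end, in the units of the state.
- bot.observe(): the state, without advancing time (a new reading comes with each control period).
- bot.snapshot(name): name is "scene" or "top" or "wrist"; returns the picture (480x640x3 uint8, red, green, blue); there is no depth.
- bot.camera_params(name): a dict with "mtx" (3x3 intrinsics, pixels), "R" (3x3) and "t" (3): a world point X has camera coordinates R X + t; the wrist camera has in their place "mount" (4x4, takes a point from camera to tool coordinates, whose origin is the TCP and whose axes are the flange's). Camera axes: x right, y down, z forward; pixel columns grow to the right and rows downward; lengths in mm; the calibration is good to about 2 mm. A picture is of the moment at which its call begins: read the wrist's pose just before it. camera_params takes no time and is no camera call.
- bot.finish_job(): hands the job in; it is judged then, once.
The state is a dict: "t": time; "q": joint angles; "dq": joint speeds; "effort": joint torques, N m; "position": TCP position; "eef_rot": TCP orientation; "wrist_force": force on the tool from outside, world axes, zero at the start; "wrist_torque": the same for the moment, N m; "grip_width": finger opening in mm; "finger_force": force on a finger pad.
Only numpy, scipy, OpenCV 4.12 (cv2) and the standard library are available. Lean on these libraries where they do the work, as an engineer would, in place of code of your own. Each camera call takes 0.05 s, during which the arm holds its last target. There are 200 camera calls.

TASK

Get the heating mantles ready for the afternoon's distillations: take the four round-bottomed flasks from their cork rings and lower each one gently, without letting it drop, into the mantle made for its size, so that it sits fully down in the nest with its neck standing upright. Leave the conical flask and the measuring cylinder standing.

Things in the scene. Friction and masses are not known exactly. Their poses are not given: they have to be found in the camera images.
- flask_50_bulb (a point): Smallest of 4 loose empty round-bottomed glass flasks (50 ml): bulb 51 mm across, upright neck 23 mm across with a frosted band, rim 28 mm, 95 mm tall, about 45 g, smooth and bottom-heavy (rights itself). Point: bulb centre, 25.5 mm above the lowest point; z runs up the neck, mouth 69.5 mm above the point. Grip the neck from above, 53.5 mm above the point. Starts upright in a fixed cork ring 22 mm high.
- flask_100_bulb (a point): Second smallest of 4 loose empty round-bottomed glass flasks (100 ml): bulb 64 mm across, upright neck 28 mm across with a frosted band, rim 33 mm, 110 mm tall, about 70 g, smooth and bottom-heavy (rights itself). Point: bulb centre, 32 mm above the lowest point; z runs up the neck, mouth 78 mm above the point. Grip the neck from above, 62 mm above the point. Starts upright in a fixed cork ring 22 mm high.
- flask_250_bulb (a point): Second largest of 4 loose empty round-bottomed glass flasks (250 ml): bulb 85 mm across, upright neck 33 mm across with a frosted band, rim 38 mm, 145 mm tall, about 130 g, smooth and bottom-heavy (rights itself). Point: bulb centre, 42.5 mm above the lowest point; z runs up the neck, mouth 102.5 mm above the point. Grip the neck from above, 86.5 mm above the point. Starts upright in a fixed cork ring 30 mm high.
- flask_500_bulb (a point): Largest of 4 loose empty round-bottomed glass flasks (500 ml): bulb 105 mm across, upright neck 33 mm across with a frosted band, rim 38 mm, 170 mm tall, about 200 g, smooth and bottom-heavy (rights itself). Point: bulb centre, 52.5 mm above the lowest point; z runs up the neck, mouth 117.5 mm above the point. Grip the neck from above, 101.5 mm above the point. Starts upright in a fixed cork ring 30 mm high.
- mantle_50_nest (a point): Smallest of 4 heating mantles, for the 50 ml flask: grey round housing 96 mm across, 60 mm high, fixed to the bench, black dial panel on one side; cream nest open at the top, 67 mm wide at the mouth, its 50 degree sides centre the bulb. Point: on the nest's axis, 60 mm above the bench, where the bulb centre of the matching flask lies when fully seated; z up.
- mantle_100_nest (a point): Second smallest of 4 heating mantles, for the 100 ml flask: grey round housing 108 mm across, 64 mm high, fixed to the bench, black dial panel on one side; cream nest open at the top, 79 mm wide at the mouth, its 50 degree sides centre the bulb. Point: on the nest's axis, 67 mm above the bench, where the bulb centre of the matching flask lies when fully seated; z up.
- mantle_250_nest (a point): Second largest of 4 heating mantles, for the 250 ml flask: grey round housing 130 mm across, 74 mm high, fixed to the bench, black dial panel on one side; cream nest open at the top, 101 mm wide at the mouth, its 50 degree sides centre the bulb. Point: on the nest's axis, 80 mm above the bench, where the bulb centre of the matching flask lies when fully seated; z up.
- mantle_500_nest (a point): Largest of 4 heating mantles, for the 500 ml flask: grey round housing 150 mm across, 84 mm high, fixed to the bench, black dial panel on one side; cream nest open at the top, 120 mm wide at the mouth, its 50 degree sides centre the bulb. Point: on the nest's axis, 94 mm above the bench, where the bulb centre of the matching flask lies when fully seated; z up.
- conical_flask_mid (a point): A bystander: small conical flask of clear glass standing loose on the bench, 51 mm across its base, 87 mm tall. The point is on its axis half-way up; z points up.
- measuring_cylinder_mid (a point): A bystander: slender glass measuring cylinder standing loose on a blue hexagonal foot 45 mm across, stem 21 mm in diameter, 162 mm tall. The point is on its axis half-way up; z points up.

How it is judged:
By the outcome, as a careful person would: the job done as asked, in the order asked, and still so for the second after the job is handed in, with the robot touching nothing.
It also fails if it takes over 109 s, if anything falls off the work surface, if the arm or the gripper's body presses on something with over 40 N, if the wrist force passes 120 N, or if a joint passes its speed limit or range.

## Working session

There is one attempt and no reset: what is moved stays moved. The work goes in short steps, Python scripts to look and compute and a tool call to move; the robot and the scene stay as the last step left them, time stands still between calls to the robot, and variables do not carry over. Pictures are saved under pics/ and viewed, at most 14 in all, crops included, and the job is handed in when it is done.

Besides the shell and the picture viewer there is one more tool, called after "Emit:" in YAML: its name, and indented under it one key for each argument. apply_moves: Moves the arm, as the interface text tells. Its arguments: {"type":"object","properties":{"rows":{"type":"array","items":{"type":"object","properties":{"gripper":{"type":"number"},"travel":{"type":"array","items":{"type":"number"}},"spin":{"type":"number"}}}},"force":{"type":"number"}},"required":["rows"]}

```bash
mkdir -p pics; python3 - <<'E'
from rig import bot
import cv2,numpy as np
print(bot.observe())
for n in("top","scene"):
    cv2.imwrite(f"pics/{n}0.png",bot.snapshot(n)[:,:,::-1]); p=bot.camera_params(n); print(n,p)
print(bot.camera_params("wrist"))
E
```

```text
{'t': 0.0, 'q': array([ 1.13791747e+00,  2.21252700e-01,  1.52761887e+00,  3.98507636e-05,
        1.39476293e+00, -1.26129805e-01]), 'dq': array([-7.02543720e-04, -1.23869253e-03,  6.76057978e-04, -1.12358939e-03,
        7.97569334e-05,  9.47311300e-04]), 'effort': array([ 1.90626939e-03, -4.96880543e+01, -3.89411616e+01,  6.43164549e-05,
        1.09084087e-02,  3.34920981e-05]), 'position': array([188.46826207, 595.24630436, 230.1787191 ]), 'eef_rot': array([ 1.52777297e-01,  9.88260115e-01, -9.75895210e-04, -3.00505030e-04]), 'wrist_force': array([-0.20000503, -0.14858426,  0.15760607]), 'wrist_torque': array([-0.03991816,  0.00475657, -0.00591469]), 'finger_force': 0.0, 'grip_width': 85.77863448069985}
top {'mtx': array([[520.55742865,   0.        , 319.95169145],
       [  0.        , 520.55742865, 242.07041679],
       [  0.        ,   0.        ,   1.        ]]), 'R': array([[ 0.0117289 , -0.99956861,  0.02692649],
       [-0.98385935, -0.01634482, -0.17819548],
       [ 0.17855872, -0.02440184, -0.98362662]]), 't': array([ -14.50101014,  495.99488315, 1082.54216173])}
scene
[... 187 characters left out ...]
9,  0.97583985,  0.01214921],
       [ 0.82926826,  0.19191747, -0.52486364],
       [-0.5145145 , -0.10442352, -0.85109962]]), 't': array([ 121.28781889, -340.48364595, 1422.85256262])}
{'mtx': array([[359.94548451,   0.        , 323.18762759],
       [  0.        , 359.94548451, 240.69453532],
       [  0.        ,   0.        ,   1.        ]]), 'mount': array([[-5.31399157e-04, -9.49235275e-01, -3.14566542e-01,
         8.09169053e+01],
       [ 9.99999139e-01, -8.81908590e-04,  9.71940761e-04,
         4.71835684e-01],
       [-1.20001939e-03, -3.14565755e-01,  9.49234927e-01,
        -1.42512693e+02],
       [ 0.00000000e+00,  0.00000000e+00,  0.00000000e+00,
         1.00000000e+00]])}
```

View pics/top0.png

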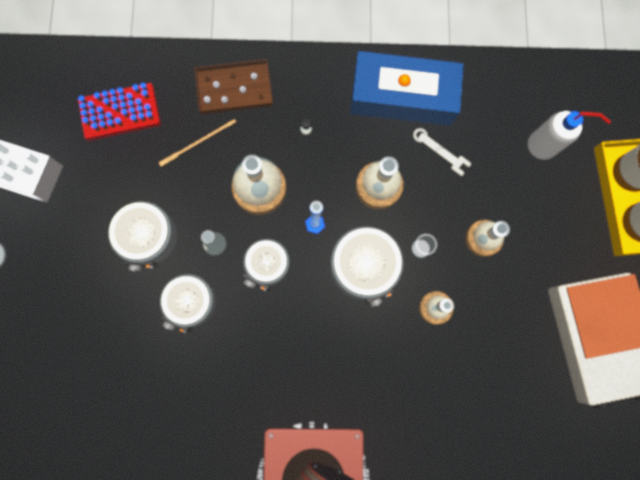

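View pics/scene0.png

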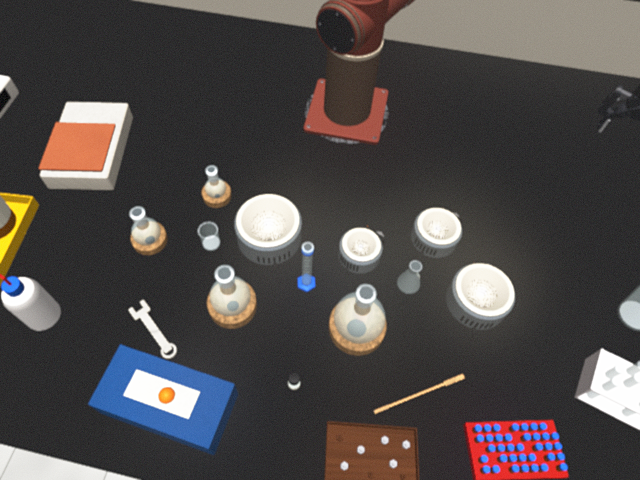

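The top view shows the mantles at 500 (368,262), 250 (140,232), 100 (186,300) and 50 (266,262). The flasks are 500 (259,184), 250 (380,183), 100 (487,237) and 50 (437,307). The conical flask is at (213,241) and the cylinder at (316,217). The scene view agrees with this. Next I'll make enlarged crops and fit the mantle rims.

```bash
cat > h.py <<'E'
import numpy as np,cv2
from rig import bot
P={n:bot.camera_params(n) for n in("top","scene")}
def ray(n,uv):
    p=P[n]; d=p["R"].T@np.linalg.inv(p["mtx"])@np.array([*uv,1.]); return -p["R"].T@p["t"],d/np.linalg.norm(d)
def plane(n,uv,z):
    c,d=ray(n,uv); return c+d*(z-c[2])/d[2]
def tri(a,b):
    (c1,d1),(c2,d2)=ray("top",a),ray("scene",b)
    s=np.linalg.lstsq(np.c_[d1,-d2],c2-c1,rcond=None)[0]; p,q=c1+d1*s[0],c2+d2*s[1]; return (p+q)/2,np.linalg.norm(p-q)
def proj(n,X):
    p=P[n]; x=p["mtx"]@(p["R"]@np.asarray(X,float)+p["t"]); return x[:2]/x[2]
E
python3 - <<'E'
from h import *
M={"500":((368,262),(268,225),84),"250":((140,232),(482,290),74),"100":((186,300),(438,230),64),"50":((266,262),(361,248),60)}
for n,i in(("top",0),("scene",1)):
    im=cv2.imread(f"pics/{n}0.png"); hsv=cv2.cvtColor(im,cv2.COLOR_BGR2HSV)
    m=((hsv[...,2]>165)).astype(np.uint8)
    cs,_=cv2.findContours(m,cv2.RETR_EXTERNAL,cv2.CHAIN_APPROX_NONE)
    for k,v in M.items():
        c=[c for c in cs if cv2.pointPolygonTest(c,v[i],False)>=0]
        if not c: print(n,k,"none");continue
        e=cv2.fitEllipse(cv2.convexHull(max(c,key=len))); print(n,k,np.round(e[0],1),np.round(e[1],1),plane(n,e[0],v[2]).round(1))
    boxes=[(225,145,80,75),(345,145,80,75),(455,207,80,75),(405,275,80,75)] if i==0 else [(320,280,80,75),(195,258,80,75),(110,195,80,75),(180,150,80,75)]
    t=[cv2.resize(im[y:y+h,x:x+w],None,fx=5,fy=4,interpolation=cv2.INTER_CUBIC) if 0 else cv2.resize(im[y:y+h,x:x+w],(400,300),interpolation=cv2.INTER_CUBIC) for x,y,w,h in boxes]
    out=np.vstack([np.hstack(t[:2]),np.hstack(t[2:])])
    for g in range(0,800,50): cv2.line(out,(g,0),(g,600),(0,90,0),1)
    for g in range(0,600,40): cv2.line(out,(0,g),(800,g),(0,90,0),1)
    cv2.imwrite(f"pics/{n}c.png",out)
E
```

```text
top 500 [367.2 261.3] [67.6 69.2] [ 450.  -105.3   84. ]
top 250 [138.1 230.7] [56.6 60.4] [508.8 375.   74. ]
top 100 [185.1 299.9] [48.2 50.1] [366.3 271.   64. ]
top 50 [265.6 260.6] [41.6 42.5] [451.5 107.4  60. ]
scene 500 [267.2 221.3] [55.7 63.9] [ 456.4 -105.4   84. ]
scene 250 [484.2 290.3] [51.9 62.2] [513.7 374.2  74. ]
scene 100 [438.7 225.9] [36.7 45.3] [368.7 270.6  64. ]
scene 50 [360.7 245.1] [36.1 39.9] [455.7 106.9  60. ]
```

View pics/topc.png

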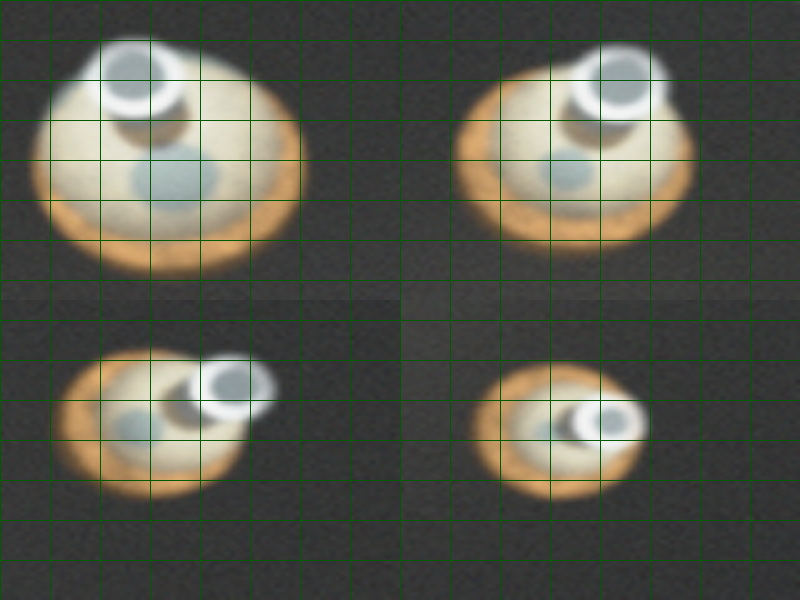

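View pics/scenec.png

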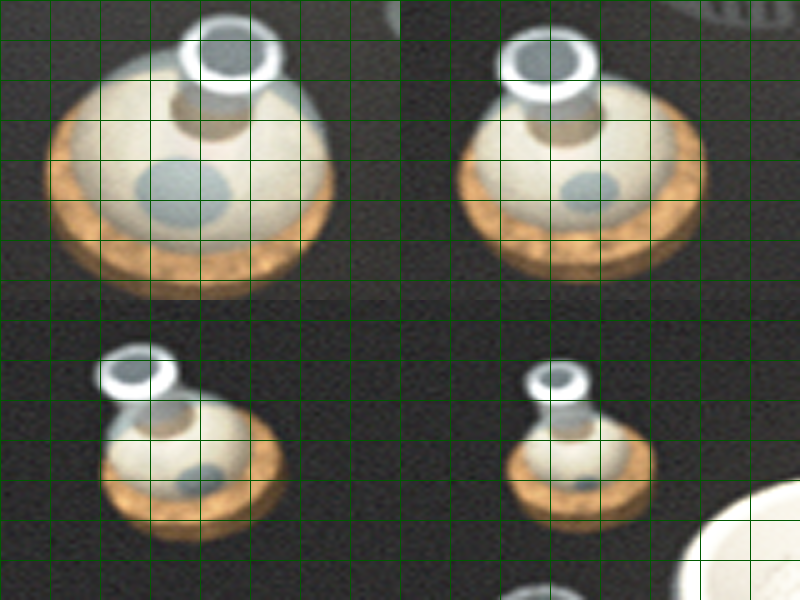

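The crops show the four mouths clearly. I'll triangulate them and the mantle rims.

```bash
python3 - <<'E'
from h import *
t={"500":((251.4,163.9),(366,292.6)),"250":((388.6,165.1),(224.2,273.3)),"100":((501.4,228.1),(137.2,212.3)),"50":((446.8,304.9),(211.2,169.3)),
"m500":((367.2,261.3),(267.2,221.3)),"m250":((138.1,230.7),(484.2,290.3)),"m100":((185.1,299.9),(438.7,225.9)),"m50":((265.6,260.6),(360.7,245.1))}
for k,(a,b) in t.items():
    X,e=tri(a,b); print(k,X.round(1),e.round(1),"reach",np.hypot(*X[:2]).round())
for k,h in(("500",176),("250",151),("100",116),("50",101)):
    print(k,[plane(n,uv,h)[:2].round(1) for n,uv in zip(("top","scene"),t[k])])
E
```

```text
500 [624.7 131.3 178.1] 0.2 reach 638.0
250 [ 635.1 -140.3  156.7] 0.8 reach 650.0
100 [ 518.  -377.   117.8] 1.5 reach 641.0
50 [ 360.6 -263.1  105.7] 0.4 reach 446.0
m500 [ 451.3 -106.7   75.7] 0.8 reach 464.0
m250 [510.  376.6  67.4] 0.9 reach 634.0
m100 [366.5 271.5  61. ] 0.4 reach 456.0
m50 [452.4 107.4  54.7] 1.0 reach 465.0
500 [array([625.4, 131.7]), array([623.7, 131.3])]
250 [array([ 637.1, -141.7]), array([ 632.4, -141.5])]
100 [array([ 518.6, -378.5]), array([ 517. , -377.1])]
50 [array([ 360.9, -264.5]), array([ 357.2, -264.7])]
```

Emit:
apply_moves:
  rows:
    - {"gripper":1,"travel":[-280,-180,-100],"spin":0}
    - {"gripper":1,"travel":[-280,-180,-100],"spin":0}
    - {"gripper":1,"travel":[-280,-180,-100],"spin":0}
    - {"gripper":1,"travel":[-280,-180,-100],"spin":0}
    - {"gripper":1,"travel":[-280,-180,-100],"spin":0}
    - {"gripper":1,"travel":[-280,-180,-100],"spin":0}
    - {"gripper":1,"travel":[-280,-180,-100],"spin":0}
    - {"gripper":1,"travel":[-280,-180,-100],"spin":0}
    - {"gripper":1,"travel":[-280,-180,-100],"spin":0}
  force: 30

```text
t: 1.23
position: [400.3, 340.4, 330.5]
eef_rot: [0.152, 0.988, -0.0, -0.001]
wrist_force: [0.4, 0.2, -0.5]
grip_width: 85.6
finger_force: 0.0
```

```bash
cat >> h.py <<'E'
from scipy.spatial.transform import Rotation as Ro
def wsnap(name):
    s=bot.observe(); im=bot.snapshot("wrist"); cv2.imwrite(f"pics/{name}.png",im[:,:,::-1])
    T=np.eye(4); T[:3,:3]=Ro.from_quat(s["eef_rot"]).as_matrix(); T[:3,3]=s["position"]
    w=bot.camera_params("wrist"); C=np.linalg.inv(T@w["mount"])
    P["wrist"]={"mtx":w["mtx"],"R":C[:3,:3],"t":C[:3,3]}; np.savez(f"pics/{name}.npz",**P["wrist"]); return s,im[:,:,::-1].copy()
def wload(name): P["wrist"]=dict(np.load(f"pics/{name}.npz")); return cv2.imread(f"pics/{name}.png")
def go(x,y,z):
    s=bot.observe(); R=Ro.from_quat(s["eef_rot"]).as_matrix(); print("at",s["position"].round(1),"t",round(s["t"],2),"travel",(R.T@(np.array([x,y,z])-s["position"])).round(1),"yaw",np.degrees(np.arctan2(R[1,1],R[0,1])).round(1))
E
python3 - <<'E'
from h import *
s,im=wsnap("w1")
for k,X in {"m100":(366.5,271,64),"m250":(510,376,74),"m50":(452,107,60),"500":(624.7,131.3,176)}.items(): print(k,proj("wrist",X).round(1))
go(623,131,280)
E
```

```text
m100 [255.6 186. ]
m250 [378.2 274.5]
m50 [158.9 288.8]
500 [202.2 465.8]
at [400.3 340.5 330.6] t 1.27 travel [-275.4 -132.9   50.4] yaw 72.5
```

View pics/w1.png

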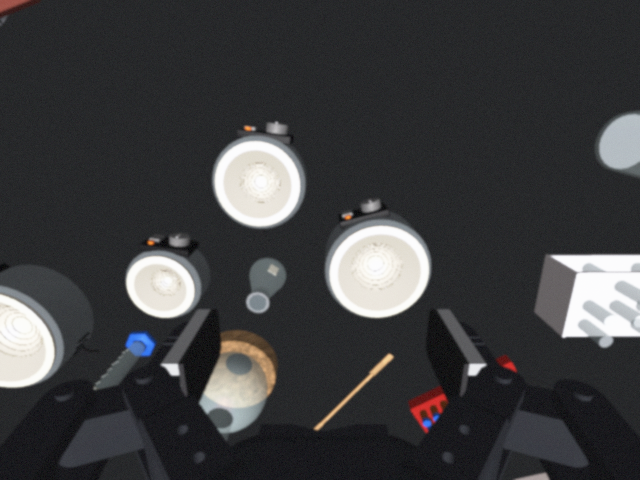

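The wrist view shows white nest rims: m100 (258,182), m250 (378,268), m50 (163,285). The fingers are at the lower edge. I'll fit the rims.

```bash
cat >> h.py <<'E'
def rims(n,im,pts):
    m=(im.min(2)>165).astype(np.uint8)
    cs,_=cv2.findContours(m,cv2.RETR_EXTERNAL,cv2.CHAIN_APPROX_NONE)
    for k,(uv,z) in pts.items():
        for c in cs:
            if cv2.pointPolygonTest(c,uv,False)>=0 and len(c)>60:
                e=cv2.fitEllipse(cv2.convexHull(c)); X=plane(n,e[0],z)
                print(n,k,np.round(e[0],1),np.round(e[1],1),"diam",(max(e[1])/P[n]["mtx"][0,0]*np.linalg.norm(X+P[n]["R"].T@P[n]["t"])).round(1),X.round(1))
E
python3 - <<'E'
from h import *
im=wload("w1")
rims("wrist",im,{"m100":((258.,182.),64),"m250":((378.,268.),74),"m50":((163.,285.),60)})
for n,q in(("top",{"m500":((368.,262.),84),"m250":((140.,232.),74),"m100":((186.,300.),64),"m50":((266.,262.),60)}),("scene",{"m500":((268.,225.),84),"m250":((482.,290.),74),"m100":((438.,230.),64),"m50":((361.,248.),60)})): rims(n,cv2.imread(f"pics/{n}0.png"),q)
E
```

```text
wrist m100 [257.1 183.1] [83.8 89. ] diam 104.1 [363.9 273.8  64. ]
wrist m250 [378.6 270.9] [ 91.5 101.2] diam 123.4 [505.6 377.7  74. ]
wrist m50 [160.2 286.3] [59.2 71.2] diam 99.2 [449.3 110.1  60. ]
top m500 [367.2 261.3] [67.4 69. ] diam 144.3 [ 450.1 -105.4   84. ]
top m250 [138.  230.6] [56.3 60.1] diam 133.6 [508.9 375.1  74. ]
top m100 [185.  299.8] [47.8 49.9] diam 107.5 [366.4 271.2  64. ]
top m50 [265.7 260.6] [41.5 42.2] diam 89.9 [451.6 107.3  60. ]
scene m500 [267.3 220.5] [53.2 64. ] diam 142.3 [ 454.3 -105.6   84. ]
scene m250 [484.5 289.5] [49.8 62.2] diam 137.8 [511.8 374.7  74. ]
scene m100 [438.7 225.9] [35.8 45.3] diam 106.0 [368.6 270.8  64. ]
scene m50 [360.9 244.4] [33.8 39.7] diam 88.4 [453.7 107.   60. ]
```

Emit:
apply_moves:
  rows:
    - {"gripper":1,"travel":[-275,-133,50],"spin":0}
    - {"gripper":1,"travel":[-275,-133,50],"spin":0}
    - {"gripper":1,"travel":[-275,-133,50],"spin":0}
    - {"gripper":1,"travel":[-275,-133,50],"spin":0}
    - {"gripper":1,"travel":[-275,-133,50],"spin":0}
    - {"gripper":1,"travel":[-275,-133,50],"spin":0}
    - {"gripper":1,"travel":[-275,-133,50],"spin":0}
    - {"gripper":1,"travel":[-275,-133,50],"spin":0}

```text
t: 2.28
position: [622.6, 131.5, 281.9]
eef_rot: [0.152, 0.988, 0.0, 0.0]
wrist_force: [0.0, -0.0, -0.5]
grip_width: 85.6
finger_force: 0.0
```

```bash
python3 - <<'E'
from h import *
s,im=wsnap("w2")
for k,X in {"500":(624.7,131.3,176),"m500":(452,-106,84),"m50":(452,107,60)}.items(): print(k,proj("wrist",X).round(1))
E
```

```text
500 [322.7 241.4]
m500 [  9.  108.8]
m50 [238.7  33.7]
```

View pics/w2.png

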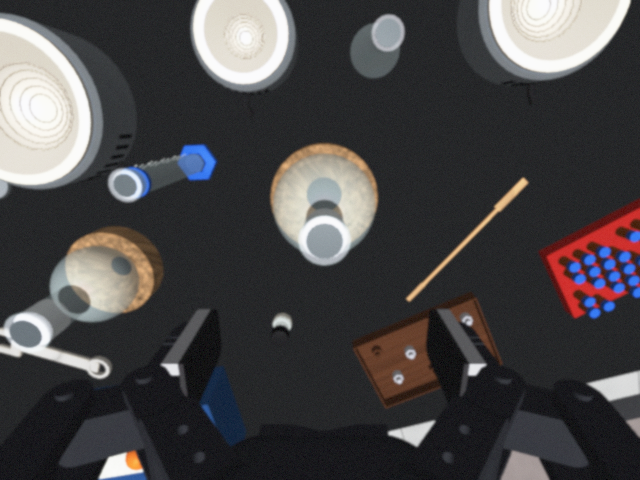

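The mouth of the 500 flask is at (324,241), 1 px from the prediction, with the fingers centred around it. I'll descend and grip.

Emit:
apply_moves:
  rows:
    - {"gripper":1,"travel":[-2,0,50],"spin":0}
    - {"gripper":1,"travel":[-2,0,100],"spin":0}
    - {"gripper":1,"travel":[-2,0,125],"spin":0}
    - {"gripper":1,"travel":[-2,0,139],"spin":0}
    - {"gripper":1,"travel":[-2,0,139],"spin":0}
    - {"gripper":-1,"travel":[-2,0,139],"spin":0}
    - {"gripper":-1,"travel":[-2,0,139],"spin":0}
    - {"gripper":-1,"travel":[-2,0,139],"spin":0}
    - {"gripper":-1,"travel":[-2,0,139],"spin":0}
    - {"gripper":-1,"travel":[-2,0,139],"spin":0}
    - {"gripper":-1,"travel":[-2,0,139],"spin":0}
    - {"gripper":-1,"travel":[-2,0,139],"spin":0}
    - {"gripper":-1,"travel":[-2,0,139],"spin":0}
  force: 40

```text
t: 3.95
position: [626.1, 129.5, 143.6]
eef_rot: [0.153, 0.988, 0.0, 0.001]
wrist_force: [-0.7, 0.5, 5.5]
grip_width: 31.8
finger_force: 39.7
```

```bash
python3 - <<'E'
from h import *
go(624.5,131.3,340); go(452,-105.5,340)
E
```

```text
at [626.1 129.5 143.6] t 3.95 travel [   1.7    1.5 -196.4] yaw 72.4
at [626.1 129.5 143.6] t 3.95 travel [  94.6 -276.4 -197. ] yaw 72.4
```

Emit:
apply_moves:
  rows:
    - {"gripper":-1,"travel":[0,0,-15],"spin":0}
    - {"gripper":-1,"travel":[0,0,-45],"spin":0}
    - {"gripper":-1,"travel":[0,0,-90],"spin":0}
    - {"gripper":-1,"travel":[0,0,-140],"spin":0}
    - {"gripper":-1,"travel":[5,-15,-180],"spin":0}
    - {"gripper":-1,"travel":[15,-45,-195],"spin":0}
    - {"gripper":-1,"travel":[30,-90,-195],"spin":0}
    - {"gripper":-1,"travel":[48,-140,-195],"spin":0}
    - {"gripper":-1,"travel":[65,-190,-195],"spin":0}
    - {"gripper":-1,"travel":[80,-235,-195],"spin":0}
    - {"gripper":-1,"travel":[90,-263,-195],"spin":0}
    - {"gripper":-1,"travel":[94,-276,-195],"spin":0}
    - {"gripper":-1,"travel":[94,-276,-195],"spin":0}
    - {"gripper":-1,"travel":[94,-276,-195],"spin":0}

```text
t: 5.7
position: [452.7, -104.8, 337.3]
eef_rot: [0.152, 0.988, 0.0, -0.0]
wrist_force: [-0.4, 0.9, -1.4]
grip_width: 32.1
finger_force: 40.3
```

```bash
python3 - <<'E'
from h import *
go(452,-105.5,180)
s,im=wsnap("w3"); print(proj("wrist",(452,-105.5,84)))
E
```

```text
at [ 452.7 -104.8  337.3] t 5.7 travel [  0.4  -0.9 157.3] yaw 72.5
[321.48333537 197.51989654]
```

View pics/w3.png

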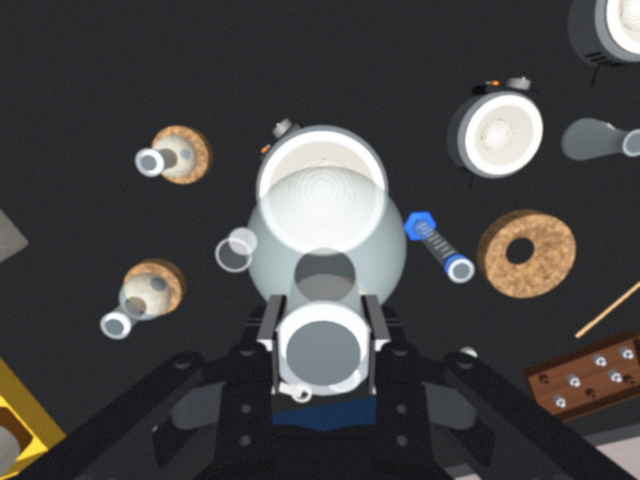

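The flask is held upright. The mantle rim centre is near (321,190), against a prediction of 197. I'll fit circles in the rim plane to remove the perspective bias.

```bash
cat >> h.py <<'E'
def circ(n,im,k,uv,z,D,th=185):
    """bright rim contour points cast onto plane z; robust circle of diameter D"""
    from scipy.optimize import least_squares
    m=(im.min(2)>th).astype(np.uint8)
    cs,_=cv2.findContours(m,cv2.RETR_EXTERNAL,cv2.CHAIN_APPROX_NONE)
    c0=plane(n,uv,z)[:2]
    p=np.array([plane(n,q,z)[:2] for c in cs if len(c)>20 for q in c[:,0]]); p=p[abs(np.linalg.norm(p-c0,axis=1)-D/2)<14]
    f=least_squares(lambda v:np.linalg.norm(p-v[:2],axis=1)-v[2],[*c0,D/2],loss="soft_l1",f_scale=1.)
    print(n,k,len(p),f.x.round(1),"rms",np.median(abs(f.fun)).round(2))
E
python3 - <<'E'
from h import *
Z={"m500":(84,144),"m250":(74,124),"m100":(64,102),"m50":(60,90)}
X={"m500":(452,-105.5),"m250":(509,376),"m100":(366,272),"m50":(451.5,108)}
for n,f,ks in(("top","top0",Z),("scene","scene0",Z),("wrist","w1",["m250","m100","m50"]),("wrist","w2",["m50","m500"]),("wrist","w3",["m500","m50"])):
    im=wload(f) if n=="wrist" else cv2.imread(f"pics/{f}.png")
    for k in ks:
        uv=proj(n,(*X[k],Z[k][0])); circ(n,im,k,uv,*Z[k])
E
```

```text
top m500 189 [ 451.1 -105.6   69.9] rms 0.45
top m250 161 [509.6 375.1  59.8] rms 0.53
top m100 135 [367.  271.2  48.9] rms 0.49
top m50 115 [451.8 107.3  43. ] rms 0.53
scene m500 163 [ 451.5 -106.1   69.1] rms 0.58
scene m250 156 [509.9 374.5  59.2] rms 0.52
scene m100 113 [367.2 270.6  48.2] rms 0.57
scene m50 101 [452.3 106.9  42.2] rms 0.48
wrist m250 269 [508.1 377.   59.3] rms 0.3
wrist m100 242 [365.6 273.2  48.3] rms 0.27
wrist m50 181 [450.5 109.7  42. ] rms 0.3
wrist m50 240 [452.1 108.6  41.7] rms 0.39
wrist m500 274 [ 450.8 -103.5   68.5] rms 0.26
wrist m500 388 [ 451.7 -105.    70.4] rms 0.59
wrist m50 219 [451.1 108.3  42.4] rms 0.23
```

Emit:
apply_moves:
  rows:
    - {"gripper":-1,"travel":[1,-1,30],"spin":0}
    - {"gripper":-1,"travel":[1,-1,75],"spin":0}
    - {"gripper":-1,"travel":[1,-1,110],"spin":0}
    - {"gripper":-1,"travel":[1,-1,130],"spin":0}
    - {"gripper":-1,"travel":[1,-1,142],"spin":0}
    - {"gripper":-1,"travel":[1,-1,148],"spin":0}
    - {"gripper":-1,"travel":[1,-1,151],"spin":0}
    - {"gripper":-1,"travel":[1,-1,153],"spin":0}
    - {"gripper":-1,"travel":[1,-1,153],"spin":0}

```text
t: 6.88
position: [451.3, -106.3, 184.7]
eef_rot: [0.153, 0.988, -0.0, 0.0]
wrist_force: [-0.0, 0.2, -2.7]
grip_width: 31.8
finger_force: 40.4
```

Emit:
apply_moves:
  rows:
    - {"gripper":-1,"travel":[0,0,2],"spin":0}
    - {"gripper":-1,"travel":[0,0,4],"spin":0}
    - {"gripper":-1,"travel":[0,0,5],"spin":0}
    - {"gripper":-1,"travel":[0,0,5],"spin":0}

```text
t: 7.38
position: [451.2, -106.3, 179.4]
eef_rot: [0.153, 0.988, -0.0, 0.0]
wrist_force: [-0.2, -0.9, -1.7]
grip_width: 31.8
finger_force: 40.4
```

Emit:
apply_moves:
  rows:
    - {"gripper":-1,"travel":[0,0,1],"spin":0}
    - {"gripper":-1,"travel":[0,0,2],"spin":0}
    - {"gripper":-1,"travel":[0,0,2],"spin":0}

```text
t: 7.75
position: [451.5, -106.9, 177.9]
eef_rot: [0.153, 0.988, -0.001, 0.001]
wrist_force: [1.4, -4.2, 2.0]
grip_width: 32.1
finger_force: 40.4
```

Emit:
apply_moves:
  rows:
    - {"gripper":-1,"travel":[0,-1,0],"spin":0}
    - {"gripper":-1,"travel":[-0.5,-1.5,0.5],"spin":0}
    - {"gripper":-1,"travel":[-0.5,-1.5,1],"spin":0}
    - {"gripper":-1,"travel":[-0.5,-1.5,1],"spin":0}

```text
t: 8.25
position: [451.9, -107.6, 177.8]
eef_rot: [0.153, 0.988, 0.0, 0.001]
wrist_force: [0.3, -0.8, 8.6]
grip_width: 31.8
finger_force: 41.5
```

Seated: 8.6 N vertical with hardly any side load. Now release and retreat.

Emit:
apply_moves:
  rows:
    - {"gripper":0.1,"travel":[-0.5,-1.5,1],"spin":0}
    - {"gripper":0.1,"travel":[-0.5,-1.5,1],"spin":0}
    - {"gripper":0.5,"travel":[-0.5,-1.5,1],"spin":0}
    - {"gripper":1,"travel":[-0.5,-1.5,1],"spin":0}
    - {"gripper":1,"travel":[-0.5,-1.5,1],"spin":0}
    - {"gripper":1,"travel":[-0.5,-1.5,1],"spin":0}
    - {"gripper":1,"travel":[-0.5,-1.5,-20],"spin":0}
    - {"gripper":1,"travel":[-0.5,-1.5,-60],"spin":0}
    - {"gripper":1,"travel":[-0.5,-1.5,-100],"spin":0}

```text
t: 9.38
position: [450.8, -109.2, 277.2]
eef_rot: [0.153, 0.988, 0.0, -0.0]
wrist_force: [0.0, -0.4, 0.8]
grip_width: 85.4
finger_force: 0.0
```

```bash
python3 - <<'E'
from h import *
go(635.5,-141,270)
s,im=wsnap("w4"); a=cv2.resize(im,(400,300)); s2=cv2.resize(bot.snapshot("scene")[150:350,150:417,::-1],(400,300))
cv2.imwrite("pics/w4b.png",np.hstack([a,s2])); print(proj("wrist",(451.5,-106.5,211.5))*.625, (proj("scene",(451.5,-106.5,211.5))-[150,150])*1.5+[400,0])
E
```

```text
at [ 450.8 -109.2  277.2] t 9.38 travel [-185.7   25.5    7. ] yaw 72.4
[204.12940007 161.80829522] [571.28899417  51.84953723]
```

View pics/w4b.png

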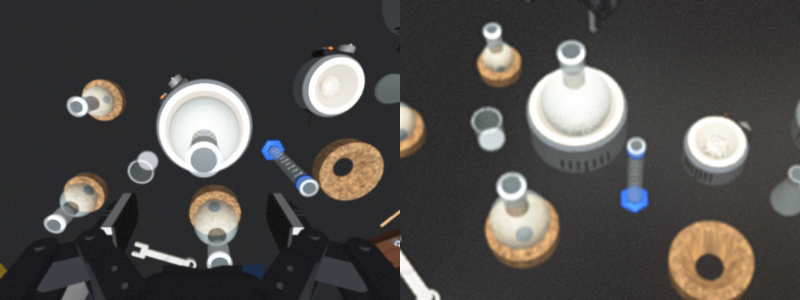

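Flask 500 is seated upright: mouth seen at (203,159) against (204,162) expected. Next is flask 250.

Emit:
apply_moves:
  rows:
    - {"gripper":1,"travel":[-50,7,3],"spin":0}
    - {"gripper":1,"travel":[-110,15,7],"spin":0}
    - {"gripper":1,"travel":[-165,23,7],"spin":0}
    - {"gripper":1,"travel":[-186,25.5,20],"spin":0}
    - {"gripper":1,"travel":[-186,25.5,60],"spin":0}
    - {"gripper":1,"travel":[-186,25.5,105],"spin":0}
    - {"gripper":1,"travel":[-186,25.5,140],"spin":0}
    - {"gripper":1,"travel":[-186,25.5,156],"spin":0}
    - {"gripper":1,"travel":[-186,25.5,156],"spin":0}
    - {"gripper":-1,"travel":[-186,25.5,156],"spin":0}
    - {"gripper":-1,"travel":[-186,25.5,156],"spin":0}
    - {"gripper":-1,"travel":[-186,25.5,156],"spin":0}
    - {"gripper":-1,"travel":[-186,25.5,156],"spin":0}
    - {"gripper":-1,"travel":[-186,25.5,156],"spin":0}
    - {"gripper":-1,"travel":[-186,25.5,156],"spin":0}
    - {"gripper":-1,"travel":[-186,25.5,156],"spin":0}
    - {"gripper":-1,"travel":[-186,25.5,156],"spin":0}

```text
t: 11.6
position: [636.9, -141.4, 121.8]
eef_rot: [0.153, 0.988, -0.0, 0.001]
wrist_force: [-0.9, 0.2, 6.1]
grip_width: 31.9
finger_force: 39.5
```

```bash
python3 - <<'E'
from h import *
go(509.2,375,310)
E
```

```text
at [ 636.9 -141.4  121.8] t 11.6 travel [ 277.2  453.7 -188.8] yaw 72.4
```

Emit:
apply_moves:
  rows:
    - {"gripper":-1,"travel":[0,0,-15],"spin":0}
    - {"gripper":-1,"travel":[0,0,-45],"spin":0}
    - {"gripper":-1,"travel":[0,0,-90],"spin":0}
    - {"gripper":-1,"travel":[0,0,-140],"spin":0}
    - {"gripper":-1,"travel":[5,10,-175],"spin":0}
    - {"gripper":-1,"travel":[22,36,-188],"spin":0}
    - {"gripper":-1,"travel":[45,75,-188],"spin":0}
    - {"gripper":-1,"travel":[75,124,-188],"spin":0}
    - {"gripper":-1,"travel":[105,173,-188],"spin":0}
    - {"gripper":-1,"travel":[135,222,-188],"spin":0}
    - {"gripper":-1,"travel":[165,271,-188],"spin":0}
    - {"gripper":-1,"travel":[195,320,-188],"spin":0}
    - {"gripper":-1,"travel":[225,369,-188],"spin":0}
    - {"gripper":-1,"travel":[250,410,-188],"spin":0}
    - {"gripper":-1,"travel":[268,440,-188],"spin":0}
    - {"gripper":-1,"travel":[277,453.5,-188],"spin":0}
    - {"gripper":-1,"travel":[277,453.5,-188],"spin":0}
    - {"gripper":-1,"travel":[277,453.5,-188],"spin":0}
    - {"gripper":-1,"travel":[277,453.5,-188],"spin":0}

```text
t: 13.98
position: [509.6, 373.4, 308.4]
eef_rot: [0.154, 0.988, -0.0, 0.0]
wrist_force: [0.2, -0.6, -0.6]
grip_width: 32.1
finger_force: 39.9
```

```bash
python3 - <<'E'
from h import *
go(509.2,375,149)
s,im=wsnap("w5")
circ("wrist",im,"m250",proj("wrist",(509,375.5,74)),74,119)
E
```

```text
at [509.6 373.4 308.4] t 13.97 travel [  0.9   1.4 159.4] yaw 72.3
wrist m250 318 [508.7 377.1  59.1] rms 0.35
```

Emit:
apply_moves:
  rows:
    - {"gripper":-1,"travel":[1,1.5,30],"spin":0}
    - {"gripper":-1,"travel":[1,1.5,75],"spin":0}
    - {"gripper":-1,"travel":[1,1.5,110],"spin":0}
    - {"gripper":-1,"travel":[1,1.5,135],"spin":0}
    - {"gripper":-1,"travel":[1,1.5,147],"spin":0}
    - {"gripper":-1,"travel":[1,1.5,153],"spin":0}
    - {"gripper":-1,"travel":[1,1.5,155],"spin":0}
    - {"gripper":-1,"travel":[1,1.5,156],"spin":0}
    - {"gripper":-1,"travel":[1,1.5,157],"spin":0}
    - {"gripper":-1,"travel":[1,1.5,157],"spin":0}

```text
t: 15.28
position: [508.7, 376.7, 151.8]
eef_rot: [0.153, 0.988, 0.0, 0.0]
wrist_force: [0.4, -0.8, -1.2]
grip_width: 32.3
finger_force: 40.0
```

Emit:
apply_moves:
  rows:
    - {"gripper":-1,"travel":[0,0,1.5],"spin":0}
    - {"gripper":-1,"travel":[0,0,2.5],"spin":0}
    - {"gripper":-1,"travel":[0,0,3],"spin":0}
    - {"gripper":-1,"travel":[0,0,3],"spin":0}

```text
t: 15.78
position: [509.6, 376.1, 149.2]
eef_rot: [0.153, 0.988, -0.0, 0.001]
wrist_force: [3.1, -4.4, 3.0]
grip_width: 32.2
finger_force: 40.4
```

Emit:
apply_moves:
  rows:
    - {"gripper":-1,"travel":[-0.7,-0.6,0],"spin":0}
    - {"gripper":-1,"travel":[-1.4,-1.1,0.3],"spin":0}
    - {"gripper":-1,"travel":[-1.4,-1.1,1],"spin":0}
    - {"gripper":-1,"travel":[-1.4,-1.1,1],"spin":0}

```text
t: 16.27
position: [510.3, 375.4, 148.4]
eef_rot: [0.153, 0.988, 0.001, 0.001]
wrist_force: [4.1, -2.9, 6.5]
grip_width: 32.1
finger_force: 40.8
```

Emit:
apply_moves:
  rows:
    - {"gripper":-1,"travel":[-0.8,-0.3,0],"spin":0}
    - {"gripper":-1,"travel":[-1.4,-0.5,0.3],"spin":0}
    - {"gripper":-1,"travel":[-1.4,-0.5,0.5],"spin":0}
    - {"gripper":-1,"travel":[-1.4,-0.5,0.5],"spin":0}

```text
t: 16.77
position: [511.0, 375.1, 148.4]
eef_rot: [0.153, 0.988, 0.001, 0.0]
wrist_force: [1.6, -1.5, 9.0]
grip_width: 32.3
finger_force: 40.9
```

Emit:
apply_moves:
  rows:
    - {"gripper":0.1,"travel":[0,0,0],"spin":0}
    - {"gripper":0.1,"travel":[0,0,0],"spin":0}
    - {"gripper":0.5,"travel":[0,0,0],"spin":0}
    - {"gripper":1,"travel":[0,0,0],"spin":0}
    - {"gripper":1,"travel":[0,0,0],"spin":0}
    - {"gripper":1,"travel":[0,0,0],"spin":0}
    - {"gripper":1,"travel":[0,0,-20],"spin":0}
    - {"gripper":1,"travel":[0,0,-60],"spin":0}
    - {"gripper":1,"travel":[0,0,-110],"spin":0}

```text
t: 17.9
position: [510.2, 373.9, 258.5]
eef_rot: [0.153, 0.988, -0.0, -0.0]
wrist_force: [1.2, -0.1, -0.7]
grip_width: 85.3
finger_force: 0.0
```

```bash
python3 - <<'E'
from h import *
go(518.5,-377,260)
s,im=wsnap("w6"); a=cv2.resize(im,(400,300)); s2=cv2.resize(bot.snapshot("scene")[150:350,320:587,::-1],(400,300))
X=(510,375,182.5)
cv2.imwrite("pics/w6b.png",np.hstack([a,s2])); print(proj("wrist",X)*.625, (proj("scene",X)-[320,150])*1.5+[400,0])
E
```

```text
at [510.2 373.9 258.5] t 17.9 travel [-234.7 -713.3   -1.2] yaw 72.4
[202.31613968 157.78666155] [674.04853572 171.10427487]
```

View pics/w6b.png

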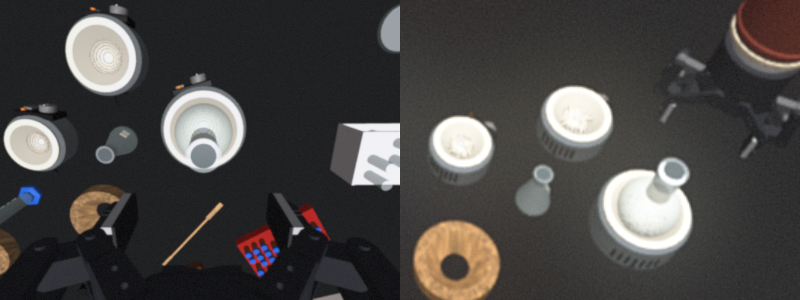

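Flask 250 is seated upright: scene mouth at (673,171) against (674,171) expected. Next is flask 100.

Emit:
apply_moves:
  rows:
    - {"gripper":1,"travel":[-10,-30,-5],"spin":0}
    - {"gripper":1,"travel":[-29,-88,-5],"spin":0}
    - {"gripper":1,"travel":[-48,-146,-5],"spin":0}
    - {"gripper":1,"travel":[-67,-204,-5],"spin":0}
    - {"gripper":1,"travel":[-86,-262,-5],"spin":0}
    - {"gripper":1,"travel":[-105,-320,-5],"spin":0}
    - {"gripper":1,"travel":[-124,-378,-5],"spin":0}
    - {"gripper":1,"travel":[-143,-436,-5],"spin":0}
    - {"gripper":1,"travel":[-162,-494,-5],"spin":0}
    - {"gripper":1,"travel":[-181,-552,-5],"spin":0}
    - {"gripper":1,"travel":[-200,-610,0],"spin":0}
    - {"gripper":1,"travel":[-219,-666,20],"spin":0}
    - {"gripper":1,"travel":[-231,-703,40],"spin":0}
    - {"gripper":1,"travel":[-234.5,-713.5,50],"spin":0}
    - {"gripper":1,"travel":[-234.5,-713.5,50],"spin":0}
    - {"gripper":1,"travel":[-234.5,-713.5,50],"spin":0}
    - {"gripper":1,"travel":[-234.5,-713.5,50],"spin":0}

```text
t: 20.12
position: [519.6, -375.9, 208.3]
eef_rot: [0.152, 0.988, -0.0, 0.001]
wrist_force: [0.1, -0.6, -1.0]
grip_width: 85.2
finger_force: 0.0
```

```bash
python3 - <<'E'
from h import *
go(518,-377,83)
s,im=wsnap("w7"); x,y=proj("wrist",(518,-377,117)).round().astype(int); print(x,y)
a=cv2.resize(im[y-75:y+75,x-100:x+100],(800,600)); cv2.drawMarker(a,(400,300),(0,255,0),0,40,1); cv2.imwrite("pics/w7b.png",a)
E
```

```text
at [ 519.6 -375.9  208.3] t 20.12 travel [  1.4  -1.4 125.3] yaw 72.5
320 244
```

View pics/w7b.png

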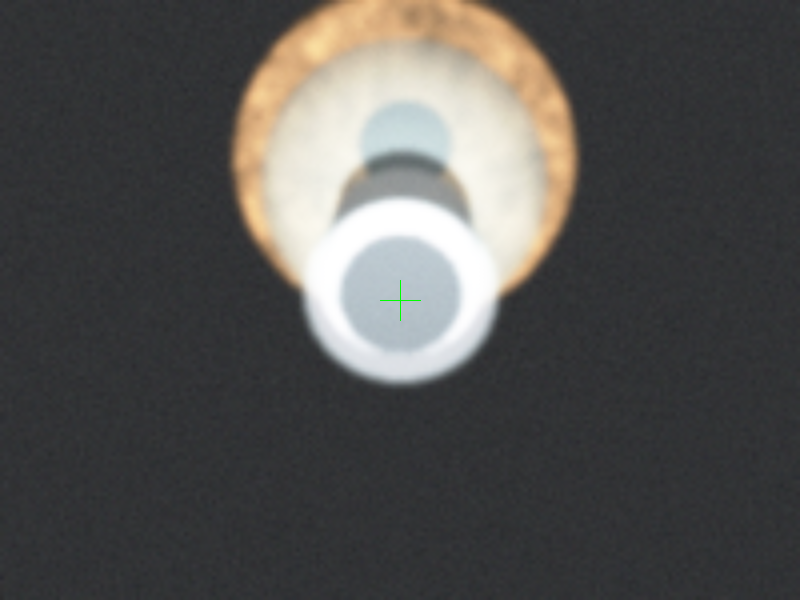

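The mouth of flask 100 is centred at (401,293) in the crop, within 2 px of the prediction. Descend and grip.

Emit:
apply_moves:
  rows:
    - {"gripper":1,"travel":[2,-1.5,30],"spin":0}
    - {"gripper":1,"travel":[2,-1.5,75],"spin":0}
    - {"gripper":1,"travel":[2,-1.5,110],"spin":0}
    - {"gripper":1,"travel":[2,-1.5,125],"spin":0}
    - {"gripper":1,"travel":[2,-1.5,125],"spin":0}
    - {"gripper":-1,"travel":[2,-1.5,125],"spin":0}
    - {"gripper":-1,"travel":[2,-1.5,125],"spin":0}
    - {"gripper":-1,"travel":[2,-1.5,125],"spin":0}
    - {"gripper":-1,"travel":[2,-1.5,125],"spin":0}
    - {"gripper":-1,"travel":[2,-1.5,125],"spin":0}
    - {"gripper":-1,"travel":[2,-1.5,125],"spin":0}
    - {"gripper":-1,"travel":[2,-1.5,125],"spin":0}
    - {"gripper":-1,"travel":[2,-1.5,125],"spin":0}

```text
t: 21.8
position: [516.9, -378.0, 82.9]
eef_rot: [0.153, 0.988, -0.0, 0.001]
wrist_force: [-0.4, 1.0, 5.5]
grip_width: 26.9
finger_force: 39.2
```

```bash
python3 - <<'E'
from h import *
go(367,271.2,270)
E
```

```text
at [ 516.9 -378.    82.9] t 21.8 travel [ 338.7  573.6 -187.8] yaw 72.4
```

Emit:
apply_moves:
  rows:
    - {"gripper":-1,"travel":[0,0,-15],"spin":0}
    - {"gripper":-1,"travel":[0,0,-50],"spin":0}
    - {"gripper":-1,"travel":[0,0,-105],"spin":0}
    - {"gripper":-1,"travel":[5,9,-160],"spin":0}
    - {"gripper":-1,"travel":[16,27,-210],"spin":0}
    - {"gripper":-1,"travel":[35,59,-242],"spin":0}
    - {"gripper":-1,"travel":[63,107,-242],"spin":0}
    - {"gripper":-1,"travel":[92,156,-242],"spin":0}
    - {"gripper":-1,"travel":[121,205,-242],"spin":0}
    - {"gripper":-1,"travel":[150,254,-242],"spin":0}
    - {"gripper":-1,"travel":[179,303,-242],"spin":0}
    - {"gripper":-1,"travel":[208,352,-242],"spin":0}
    - {"gripper":-1,"travel":[237,401,-242],"spin":0}
    - {"gripper":-1,"travel":[266,450,-235],"spin":0}
    - {"gripper":-1,"travel":[295,500,-215],"spin":0}
    - {"gripper":-1,"travel":[318,538,-195],"spin":0}
    - {"gripper":-1,"travel":[333,564,-180],"spin":0}
    - {"gripper":-1,"travel":[338.5,573.5,-170],"spin":0}
    - {"gripper":-1,"travel":[338.5,573.5,-160],"spin":0}
    - {"gripper":-1,"travel":[338.5,573.5,-155],"spin":0}

```text
t: 24.3
position: [367.1, 270.3, 236.4]
eef_rot: [0.153, 0.988, -0.0, -0.0]
wrist_force: [0.4, 0.2, -1.1]
grip_width: 26.9
finger_force: 39.5
```

Emit:
apply_moves:
  rows:
    - {"gripper":-1,"travel":[0,0,10],"spin":0}
    - {"gripper":-1,"travel":[0,0,30],"spin":0}
    - {"gripper":-1,"travel":[0,0,50],"spin":0}
    - {"gripper":-1,"travel":[0,0,60],"spin":0}
    - {"gripper":-1,"travel":[0,0,60],"spin":0}
    - {"gripper":-1,"travel":[0,0,60],"spin":0}

```text
t: 25.05
position: [367.4, 271.4, 177.6]
eef_rot: [0.153, 0.988, 0.0, 0.001]
wrist_force: [0.5, 0.0, -1.2]
grip_width: 27.1
finger_force: 39.5
```

```bash
python3 - <<'E'
from h import *
go(367,271.2,111)
s,im=wsnap("w8")
circ("wrist",im,"m100",proj("wrist",(367,271.2,64)),64,97)
E
```

```text
at [367.4 271.4 177.6] t 25.05 travel [ 0.4 -0.4 66.6] yaw 72.4
wrist m100 362 [365. 273.  48.] rms 0.29
```

Emit:
apply_moves:
  rows:
    - {"gripper":-1,"travel":[0,-0.5,20],"spin":0}
    - {"gripper":-1,"travel":[0,-0.5,42],"spin":0}
    - {"gripper":-1,"travel":[0,-0.5,54],"spin":0}
    - {"gripper":-1,"travel":[0,-0.5,60],"spin":0}
    - {"gripper":-1,"travel":[0,-0.5,63],"spin":0}
    - {"gripper":-1,"travel":[0,-0.5,64],"spin":0}
    - {"gripper":-1,"travel":[0,-0.5,65],"spin":0}
    - {"gripper":-1,"travel":[0,-0.5,66],"spin":0}
    - {"gripper":-1,"travel":[0,-0.5,66],"spin":0}

```text
t: 26.22
position: [366.4, 271.4, 111.3]
eef_rot: [0.153, 0.988, 0.001, -0.0]
wrist_force: [-4.6, 2.6, 4.4]
grip_width: 27.5
finger_force: 40.0
```

Emit:
apply_moves:
  rows:
    - {"gripper":-1,"travel":[0.7,0.2,0],"spin":0}
    - {"gripper":-1,"travel":[1.4,0.3,0.2],"spin":0}
    - {"gripper":-1,"travel":[1.4,0.3,0.8],"spin":0}
    - {"gripper":-1,"travel":[1.4,0.3,0.8],"spin":0}

```text
t: 26.72
position: [366.1, 271.6, 111.2]
eef_rot: [0.153, 0.988, 0.0, 0.001]
wrist_force: [-4.8, -0.2, 9.6]
grip_width: 27.0
finger_force: 40.6
```

Emit:
apply_moves:
  rows:
    - {"gripper":-1,"travel":[0.7,0.2,0],"spin":0}
    - {"gripper":-1,"travel":[1.3,0.4,0],"spin":0}
    - {"gripper":-1,"travel":[1.3,0.4,0],"spin":0}

```text
t: 27.1
position: [365.6, 271.9, 111.2]
eef_rot: [0.153, 0.988, -0.0, 0.001]
wrist_force: [-1.7, -2.3, 9.7]
grip_width: 26.9
finger_force: 40.4
```

Emit:
apply_moves:
  rows:
    - {"gripper":0,"travel":[1.3,0.4,0],"spin":0}
    - {"gripper":0,"travel":[1.3,0.4,0],"spin":0}
    - {"gripper":0.5,"travel":[1.3,0.4,0],"spin":0}
    - {"gripper":1,"travel":[1.3,0.4,0],"spin":0}
    - {"gripper":1,"travel":[1.3,0.4,0],"spin":0}
    - {"gripper":1,"travel":[1.3,0.4,0],"spin":0}
    - {"gripper":1,"travel":[1.3,0.4,-20],"spin":0}
    - {"gripper":1,"travel":[1.3,0.4,-60],"spin":0}
    - {"gripper":1,"travel":[1.3,0.4,-110],"spin":0}
    - {"gripper":1,"travel":[1.3,0.4,-140],"spin":0}
    - {"gripper":1,"travel":[1.3,0.4,-140],"spin":0}

```text
t: 28.48
position: [364.8, 273.9, 253.1]
eef_rot: [0.153, 0.988, 0.002, 0.002]
wrist_force: [0.3, 0.2, -0.2]
grip_width: 85.4
finger_force: 0.0
```

```bash
python3 - <<'E'
from h import *
go(360,-264,190)
E
```

```text
at [364.8 273.9 253.1] t 28.48 travel [-157.6 -514.5   61.6] yaw 72.4
```

Emit:
apply_moves:
  rows:
    - {"gripper":1,"travel":[-8,-27,0],"spin":0}
    - {"gripper":1,"travel":[-25,-82,0],"spin":0}
    - {"gripper":1,"travel":[-42,-137,0],"spin":0}
    - {"gripper":1,"travel":[-59,-192,0],"spin":0}
    - {"gripper":1,"travel":[-76,-247,0],"spin":0}
    - {"gripper":1,"travel":[-93,-302,0],"spin":0}
    - {"gripper":1,"travel":[-110,-357,0],"spin":0}
    - {"gripper":1,"travel":[-127,-412,10],"spin":0}
    - {"gripper":1,"travel":[-143,-465,30],"spin":0}
    - {"gripper":1,"travel":[-153,-500,50],"spin":0}
    - {"gripper":1,"travel":[-157.5,-514.5,60],"spin":0}
    - {"gripper":1,"travel":[-157.5,-514.5,60],"spin":0}
    - {"gripper":1,"travel":[-157.5,-514.5,60],"spin":0}
    - {"gripper":1,"travel":[-157.5,-514.5,60],"spin":0}

```text
t: 30.22
position: [358.6, -264.2, 190.8]
eef_rot: [0.152, 0.988, -0.0, 0.001]
wrist_force: [-0.2, 0.3, 0.7]
grip_width: 85.3
finger_force: 0.0
```

```bash
python3 - <<'E'
from h import *
go(360,-264,70)
s,im=wsnap("w9"); x,y=proj("wrist",(360,-264,104)).round().astype(int); print(x,y)
a=cv2.resize(im[y-75:y+75,x-50:x+50],(400,600)); cv2.drawMarker(a,(200,300),(0,255,0),0,40,1)
s2=cv2.resize(bot.snapshot("scene")[130:330,340:473,::-1],(400,600)); print((proj("scene",(366,272,145))-[340,130])*3+[400,0])
cv2.imwrite("pics/w9b.png",np.hstack([a,s2]))
E
```

```text
at [ 358.6 -264.2  190.8] t 30.23 travel [ -1.1   0.7 120.8] yaw 72.5
323 249
[725.47435701 223.61742195]
```

View pics/w9b.png

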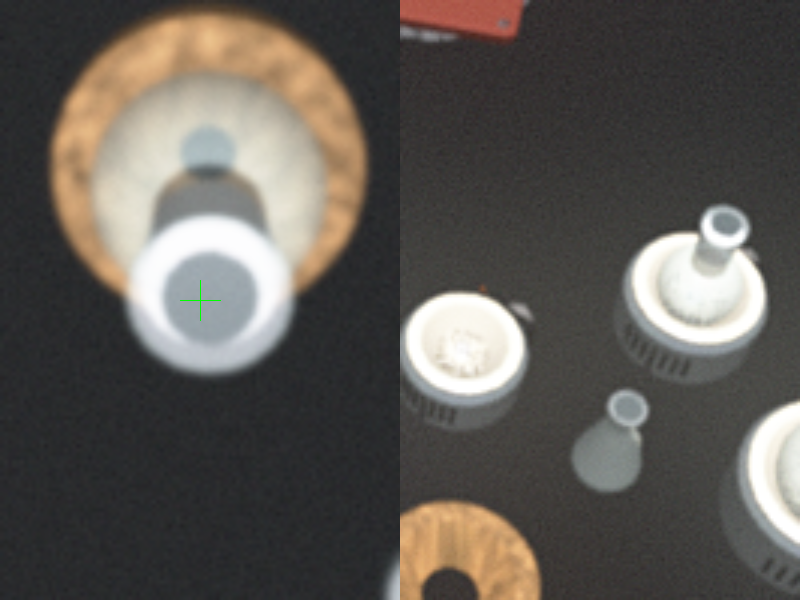

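Flask 100 is seated upright: mouth at (725,222), as expected. The mouth of flask 50 is 2.5 px off, a +1.6 mm correction along tool y. Grip it.

Emit:
apply_moves:
  rows:
    - {"gripper":1,"travel":[-0.5,2,30],"spin":0}
    - {"gripper":1,"travel":[-0.5,2,75],"spin":0}
    - {"gripper":1,"travel":[-0.5,2,108],"spin":0}
    - {"gripper":1,"travel":[-0.5,2,121],"spin":0}
    - {"gripper":1,"travel":[-0.5,2,121],"spin":0}
    - {"gripper":-1,"travel":[-0.5,2,121],"spin":0}
    - {"gripper":-1,"travel":[-0.5,2,121],"spin":0}
    - {"gripper":-1,"travel":[-0.5,2,121],"spin":0}
    - {"gripper":-1,"travel":[-0.5,2,121],"spin":0}
    - {"gripper":-1,"travel":[-0.5,2,121],"spin":0}
    - {"gripper":-1,"travel":[-0.5,2,121],"spin":0}
    - {"gripper":-1,"travel":[-0.5,2,121],"spin":0}
    - {"gripper":-1,"travel":[-0.5,2,121],"spin":0}

```text
t: 31.95
position: [359.5, -263.5, 69.6]
eef_rot: [0.153, 0.988, -0.0, 0.0]
wrist_force: [0.3, 1.0, 5.6]
grip_width: 22.0
finger_force: 40.0
```

```bash
python3 - <<'E'
from h import *
go(451.7,107.8,300)
E
```

```text
at [ 359.5 -263.5   69.6] t 31.95 travel [  24.1  381.8 -230.5] yaw 72.4
```

Emit:
apply_moves:
  rows:
    - {"gripper":-1,"travel":[0,0,-15],"spin":0}
    - {"gripper":-1,"travel":[0,0,-50],"spin":0}
    - {"gripper":-1,"travel":[0,0,-105],"spin":0}
    - {"gripper":-1,"travel":[0,0,-160],"spin":0}
    - {"gripper":-1,"travel":[0,10,-210],"spin":0}
    - {"gripper":-1,"travel":[2,40,-230],"spin":0}
    - {"gripper":-1,"travel":[6,90,-230],"spin":0}
    - {"gripper":-1,"travel":[9,145,-230],"spin":0}
    - {"gripper":-1,"travel":[13,200,-230],"spin":0}
    - {"gripper":-1,"travel":[16,255,-230],"spin":0}
    - {"gripper":-1,"travel":[20,310,-220],"spin":0}
    - {"gripper":-1,"travel":[22,352,-195],"spin":0}
    - {"gripper":-1,"travel":[24,376,-165],"spin":0}
    - {"gripper":-1,"travel":[24,382,-130],"spin":0}
    - {"gripper":-1,"travel":[24,382,-95],"spin":0}
    - {"gripper":-1,"travel":[24,382,-85],"spin":0}
    - {"gripper":-1,"travel":[24,382,-85],"spin":0}
    - {"gripper":-1,"travel":[24,382,-85],"spin":0}

```text
t: 34.2
position: [452.8, 108.1, 155.9]
eef_rot: [0.153, 0.988, 0.0, 0.001]
wrist_force: [0.6, -0.1, -0.0]
grip_width: 22.1
finger_force: 39.6
```

```bash
python3 - <<'E'
from h import *
go(451.7,107.8,94)
s,im=wsnap("w10")
circ("wrist",im,"m50",proj("wrist",(451.7,107.8,60)),60,84)
E
```

```text
at [452.8 108.1 155.9] t 34.2 travel [ 1.1 -0.7 61.8] yaw 72.4
wrist m50 323 [450.5 108.8  41.9] rms 0.2
```

Emit:
apply_moves:
  rows:
    - {"gripper":-1,"travel":[1,-0.7,20],"spin":0}
    - {"gripper":-1,"travel":[1,-0.7,40],"spin":0}
    - {"gripper":-1,"travel":[1,-0.7,50],"spin":0}
    - {"gripper":-1,"travel":[1,-0.7,54],"spin":0}
    - {"gripper":-1,"travel":[1,-0.7,56],"spin":0}
    - {"gripper":-1,"travel":[1,-0.7,57],"spin":0}
    - {"gripper":-1,"travel":[1,-0.7,58],"spin":0}
    - {"gripper":-1,"travel":[1,-0.7,58],"spin":0}

```text
t: 35.25
position: [450.5, 107.8, 96.2]
eef_rot: [0.153, 0.988, 0.0, 0.0]
wrist_force: [-0.1, -0.2, -0.5]
grip_width: 21.5
finger_force: 39.6
```

Emit:
apply_moves:
  rows:
    - {"gripper":-1,"travel":[0,0,1],"spin":0}
    - {"gripper":-1,"travel":[0,0,2],"spin":0}
    - {"gripper":-1,"travel":[0,0,2],"spin":0}

```text
t: 35.62
position: [451.1, 107.7, 95.2]
eef_rot: [0.153, 0.988, -0.0, 0.001]
wrist_force: [-2.0, -0.7, 7.8]
grip_width: 22.1
finger_force: 40.5
```

Emit:
apply_moves:
  rows:
    - {"gripper":-0.1,"travel":[0.4,0,2],"spin":0}
    - {"gripper":-0.1,"travel":[0.4,0,2],"spin":0}
    - {"gripper":0.5,"travel":[0.4,0,2],"spin":0}
    - {"gripper":1,"travel":[0.4,0,2],"spin":0}
    - {"gripper":1,"travel":[0.4,0,2],"spin":0}
    - {"gripper":1,"travel":[0.4,0,2],"spin":0}
    - {"gripper":1,"travel":[0.4,0,-20],"spin":0}
    - {"gripper":1,"travel":[0.4,0,-60],"spin":0}
    - {"gripper":1,"travel":[0.4,0,-120],"spin":0}
    - {"gripper":1,"travel":[0.4,0,-180],"spin":0}
    - {"gripper":1,"travel":[0.4,0,-200],"spin":0}
    - {"gripper":1,"travel":[0.4,0,-200],"spin":0}

```text
t: 37.12
position: [451.1, 108.0, 296.1]
eef_rot: [0.153, 0.988, 0.0, 0.002]
wrist_force: [-0.2, 0.3, -1.3]
grip_width: 85.9
finger_force: 0.0
```

```bash
python3 - <<'E'
from h import *
s,im=wsnap("w11"); print(s["t"],proj("wrist",(451.5,108,129.5)).round()*.625)
s2=bot.snapshot("scene")[130:355,190:570,::-1]
for X in((451.5,108,129.5),(451.5,-107,211.5),(510.5,375,182.5),(366,272,145)): print(((proj("scene",X)-[190,130])*400/380).round()+[400,0])
cv2.imwrite("pics/w11b.png",np.hstack([cv2.resize(im,(400,300)),cv2.resize(s2,(400,300))]))
E
```

```text
37.125 [201.25  135.625]
[584. 102.]
[478.  57.]
[729. 141.]
[672.  78.]
```

View pics/w11b.png

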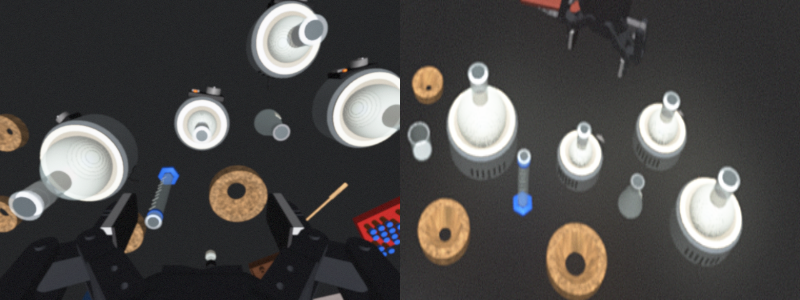

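All four mouths sit where a seated, upright flask should be: (584,129), (478,72), (729,179) and (672,99). The conical flask and cylinder are still standing. Handing in.

```bash
python3 -c "
from rig import bot
print(bot.finish_job())"
```

```text
the job is handed in; nothing more can be done
None
```

All four flasks are seated upright in the mantles made for their sizes, the conical flask and measuring cylinder are still standing, and the job was handed in at about 37 s of the 109 s allowed.

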